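Charge the loose ring magnets

ROBOT

A 7-joint arm with a two-finger parallel gripper is mounted at the origin on the work surface. World frame = base frame: x ahead of the robot, y to its left, z up, the work surface at z = 0. Lengths are in m, angles in rad, forces in N, time in s.
With the tool pointing down it reaches from about 0.4 to 0.85 m from the base axis. Payload 10.4 kg.
Tool frame: the origin (TCP) lies at the very end of the fingers, on their centre line; the grasp point (between the pads) lies r.grip_point_offset behind it (r.grip_point_offset is the distance from the TCP to the grasp point, in m); z points along the fingers, y is the line along which they close (so a half turn about z gives the same grasp; the last joint's range is limited). The gripper opens to 85 mm and grips with 20 to 120 N. Pads are 22 mm wide; open, the fingers measure 114 mm over their backs; the gripper's body (76 mm by 85 mm) begins 54 mm behind the grasp point. The pads swing forward as they close: fully open they stand 13 mm farther back than shut.
Start: joints at [-0.023, 0.332, -0.065, 1.46, 0.022, 1.35, -0.088], TCP at [0.625, 0, 0.231] pointing down, gripper open.
Joint ranges: [-2.6, 2.6], [-0.5, 2.12], [-1.47, 1.34], [0.16, 2.42], [-1.27, 4.41], [0.06, 2.06], [-2.6, 2.6]. Speed limits (rad/s): [2.22, 2.22, 2.79, 2.79, 3.14, 3.14, 3.14].

INTERFACE

Orientations are given as a unit quaternion [w, x, y, z].
In Python, from bench import r, claw, solver, optics gives the robot as it stands. Calls block until the motion is done:
- r.movep(position, orientation): joint-space move of the TCP to a pose.
- r.move_linear(position, orientation=None, feed=0.15, threshold=None): straight line of the TCP; orientation=None keeps the orientation; feed is the mean speed in m/s. With threshold (N) it stops when the force on the tool has changed by that much, and returns True; else False.
- r.set_joints(angles): joint-space move.
- claw.open_jaws() and claw.grab(force=None): open the fingers fully, or close them until they stop; force is the grip in N (None keeps the last).
- r.sleep(seconds).
- solver.solve_ik(position, orientation): joint angles nearest the present ones, or None.
- r.sense(): the state.
- optics.grab_frame(name): name is "scene" or "side" or "wrist"; returns a dict with "color" (420x560x3 uint8, red, green, blue), "mtx" (3x3 intrinsics, pixels), "origin" and "attitude" of the camera in the world. Camera axes: x right, y down, z forward; pixel columns grow to the right and rows downward; lengths in m; the calibration is good to about 2 mm. A picture is of the moment at which its call begins. There is no depth.
A pose or a line that the arm cannot do raises r.PlanningError and nothing moves.
- r.finish_job(): hands the job in; it is judged then, once.
The state is a dict: "time": time; "q": joint angles; "joint_vel": joint speeds; "joint_efforts": joint torques, N m; "tcp_pos": TCP position; "ee_rot": TCP orientation; "wrist_force": force on the tool from outside, world axes, zero at the start; "torque": the same for the moment, N m; "opening": opening from 0.0 (shut) to 1.0 (fully open); "grip_force": force on a finger pad.
Only numpy, scipy, OpenCV 4.12 (cv2) and the standard library are available. Lean on these libraries where they do the work, as an engineer would, in place of code of your own. Each camera call takes 0.05 s, during which the arm holds its last target. There are 200 camera calls.

TASK

Lift the magnetiser's lid until it rests open on its stop, put every loose ring magnet that lies on the counter into its chamber, and shut the lid fully. Then turn the inner of the two concentric knobs until its pointer lines up with the brass marker on the deck, without disturbing the outer knob. Leave the heat sink, the screwdriver, the radio knob and the white rack with its magnets as they are.

Things in the scene. Friction and masses are not known exactly. Their poses are not given: they have to be found in the camera images.
- magnetiser: Fixed bench magnetiser. Origin: underside centre of its square grey chamber; x points away from its front (which roughly faces the robot), y to its left, z up. Chamber 152 x 152 mm outside, 140 x 140 mm inside, walls 6 mm, rim 60 mm high, inner floor 20 mm high. On its +y side, joined on, a black control deck with the knobs: 152 mm (x), y from 76 to 186 mm, 35 mm high.
- chamber_floor (a point): Centre of the chamber's inner floor, 20 mm above the counter.
- lid (a joint): Lid angle: 0 shut, grows as it opens upward, 1.8 rad is the stop (leaning back 13 degrees past upright; it stays there by its weight). Let go below about 1.2 rad it falls shut, past about 1.5 it falls onto the stop; lightly damped. Aluminium plate 152 x 152 x 6 mm, 220 g, hinged along y on the chamber's far (+x) rim.
- lid_hinge (a point): On the hinge axis (which runs along the magnetiser's y), middle of the far upper rim, 76 mm behind the chamber's centre, 60 mm high.
- lid_handle (a point): Middle of the lid's handle, which moves with the lid: a round bar 10 mm thick, 100 mm long, along the magnetiser's y, on an 8 mm post at each end; bar centre 38 mm above the lid's upper face (44 mm above the hinge) and 142 mm from the hinge along the lid, 10 mm from the free edge. Lid shut: 104 mm above the counter. A pinched bar can turn between the fingers.
- inner (a joint): Inner knob's angle: 0 with its pointer to the magnetiser's front (-x), grows clockwise seen from above, range 0 to 3.0 rad. Aluminium cylinder 22 mm across, standing 30.5 mm proud of the outer knob. A brass pointer at its foot (within 3 mm above the outer knob, reaching 25 mm from the axis) and a black line on its top show its direction. Friction 0.03 Nm; stays where left.
- inner_aim (a point): Point 40 mm from the knob axis in the direction of the inner knob's pointer (an imagined extension of the pointer). When the knob is set it coincides with point mark.
- mark (a point): Point on the brass marker, 40 mm from the knob axis. The marker is a flat brass tab, 14 x 4 mm, 2 mm high, on the deck just outside the outer knob; its place round the knob differs from start to start; it does not move.
- marker (a joint): Angle of the brass marker round the knob axis, counted like joint inner: the inner knob is set when joint inner equals it.
- knob_top (a point): Centre of the top face of the inner knob, on the common upright axis, 79.5 mm above the counter; at x -15, y 131 mm from the magnetiser's origin.
- outer (a joint): Angle of the outer knob, counted like the inner. Grey disc 56 mm across, its top 49 mm above the counter, with a white line on its top. Turns very easily (0.012 Nm). It must keep the angle it has at the start.
- outer_mark (a point): Point on the outer knob's white line, 24 mm from the axis, on its top.
- heat_sink: Bystander, loose: finned aluminium heat sink 60 x 80 x 32 mm. Origin at underside centre.
- screwdriver: Bystander, loose: chrome ratchet screwdriver, about 207 mm long, 26 mm thick, lying on the counter. Origin under it about the middle.
- radio_knob: Bystander, loose: brown plastic radio knob, 36 mm across, 18 mm high. Origin at underside centre.
- rack: Bystander, fixed: white plastic slotted rack 200 x 75 mm, 62 mm high with the larger magnets (54 mm across) that stand in its slots; these are not to be loaded. Origin at underside centre.
- magnet0: Loose ferrite ring magnet (not magnetised yet, does not cling), 30 mm across, 12 mm high, hole 10 mm, 35 g, lying flat on the counter. Origin at underside centre. It may be absent.
- magnet1: Loose ferrite ring magnet (not magnetised yet, does not cling), 30 mm across, 12 mm high, hole 10 mm, 35 g, lying flat on the counter. Origin at underside centre. It may be absent.
- magnet2: Loose ferrite ring magnet (not magnetised yet, does not cling), 30 mm across, 12 mm high, hole 10 mm, 35 g, lying flat on the counter. Origin at underside centre. It may be absent.
- magnet3: Loose ferrite ring magnet (not magnetised yet, does not cling), 30 mm across, 12 mm high, hole 10 mm, 35 g, lying flat on the counter. Origin at underside centre. It may be absent.
- magnet4: Loose ferrite ring magnet (not magnetised yet, does not cling), 30 mm across, 12 mm high, hole 10 mm, 35 g, lying flat on the counter. Origin at underside centre. It may be absent.
- magnet5: Loose ferrite ring magnet (not magnetised yet, does not cling), 30 mm across, 12 mm high, hole 10 mm, 35 g, lying flat on the counter. Origin at underside centre. It may be absent.

How it is judged:
On the way, in this order (a step that is already met when the one before it is completed fails the run):
1. the lid rests open on its stop (value of joint lid above 1.74 rad), for 0.3 s.
2. every loose ring magnet lies in the chamber, let go (x of magnet0 in the frame of magnetiser between -0.07 and 0.07 m and y of magnet0 in the frame of magnetiser between -0.07 and 0.07 m and z of magnet0 in the frame of magnetiser between 0.01 and 0.05 m and x of magnet1 in the frame of magnetiser between -0.07 and 0.07 m and y of magnet1 in the frame of magnetiser between -0.07 and 0.07 m and z of magnet1 in the frame of magnetiser between 0.01 and 0.05 m and x of magnet2 in the frame of magnetiser between -0.07 and 0.07 m and y of magnet2 in the frame of magnetiser between -0.07 and 0.07 m and z of magnet2 in the frame of magnetiser between 0.01 and 0.05 m and x of magnet3 in the frame of magnetiser between -0.07 and 0.07 m and y of magnet3 in the frame of magnetiser between -0.07 and 0.07 m and z of magnet3 in the frame of magnetiser between 0.01 and 0.05 m and x of magnet4 in the frame of magnetiser between -0.07 and 0.07 m and y of magnet4 in the frame of magnetiser between -0.07 and 0.07 m and z of magnet4 in the frame of magnetiser between 0.01 and 0.05 m and x of magnet5 in the frame of magnetiser between -0.07 and 0.07 m and y of magnet5 in the frame of magnetiser between -0.07 and 0.07 m and z of magnet5 in the frame of magnetiser between 0.01 and 0.05 m and contact force between each of magnet0, magnet1, magnet2, magnet3, magnet4, magnet5 and the fingers below 0.1 N), for 0.3 s.
3. the lid is shut with the magnets inside (x of magnet0 in the frame of magnetiser between -0.07 and 0.07 m and y of magnet0 in the frame of magnetiser between -0.07 and 0.07 m and z of magnet0 in the frame of magnetiser between 0.01 and 0.05 m and x of magnet1 in the frame of magnetiser between -0.07 and 0.07 m and y of magnet1 in the frame of magnetiser between -0.07 and 0.07 m and z of magnet1 in the frame of magnetiser between 0.01 and 0.05 m and x of magnet2 in the frame of magnetiser between -0.07 and 0.07 m and y of magnet2 in the frame of magnetiser between -0.07 and 0.07 m and z of magnet2 in the frame of magnetiser between 0.01 and 0.05 m and x of magnet3 in the frame of magnetiser between -0.07 and 0.07 m and y of magnet3 in the frame of magnetiser between -0.07 and 0.07 m and z of magnet3 in the frame of magnetiser between 0.01 and 0.05 m and x of magnet4 in the frame of magnetiser between -0.07 and 0.07 m and y of magnet4 in the frame of magnetiser between -0.07 and 0.07 m and z of magnet4 in the frame of magnetiser between 0.01 and 0.05 m and x of magnet5 in the frame of magnetiser between -0.07 and 0.07 m and y of magnet5 in the frame of magnetiser between -0.07 and 0.07 m and z of magnet5 in the frame of magnetiser between 0.01 and 0.05 m and value of joint lid below 0.04 rad), for 0.3 s.
4. the inner knob's pointer is on the marker, lid still shut (horizontal distance between inner_aim and mark below 0.005 m and velocity of joint inner between -0.05 and 0.05 rad/s and value of joint lid below 0.04 rad), for 0.3 s.
At the end, for the whole second after the job is handed in: All loose ring magnets are at rest in the chamber, the lid is shut (within 0.04 rad), the inner knob's pointer is on the brass marker (within 5 mm at 40 mm radius, about 7 degrees) and stands still (all of step 4 and x of magnet0 in the frame of magnetiser between -0.07 and 0.07 m and y of magnet0 in the frame of magnetiser between -0.07 and 0.07 m and z of magnet0 in the frame of magnetiser between 0.01 and 0.05 m and x of magnet1 in the frame of magnetiser between -0.07 and 0.07 m and y of magnet1 in the frame of magnetiser between -0.07 and 0.07 m and z of magnet1 in the frame of magnetiser between 0.01 and 0.05 m and x of magnet2 in the frame of magnetiser between -0.07 and 0.07 m and y of magnet2 in the frame of magnetiser between -0.07 and 0.07 m and z of magnet2 in the frame of magnetiser between 0.01 and 0.05 m and x of magnet3 in the frame of magnetiser between -0.07 and 0.07 m and y of magnet3 in the frame of magnetiser between -0.07 and 0.07 m and z of magnet3 in the frame of magnetiser between 0.01 and 0.05 m and x of magnet4 in the frame of magnetiser between -0.07 and 0.07 m and y of magnet4 in the frame of magnetiser between -0.07 and 0.07 m and z of magnet4 in the frame of magnetiser between 0.01 and 0.05 m and x of magnet5 in the frame of magnetiser between -0.07 and 0.07 m and y of magnet5 in the frame of magnetiser between -0.07 and 0.07 m and z of magnet5 in the frame of magnetiser between 0.01 and 0.05 m and linear speed of each of magnet0, magnet1, magnet2, magnet3, magnet4, magnet5 below 0.02 m/s); the robot touches nothing.
It fails at once if the outer knob is turned by more than about 0.13 rad (3 mm at its mark) (distance of outer_mark from where it was at the start of the episode above 0.003 m).
It fails at once if a bystander is pushed by more than 30 mm (distance of any of heat_sink, screwdriver, radio_knob from where it was at the start of the episode above 0.03 m).
Of magnet0, magnet1, magnet2, magnet3, magnet4, magnet5 only 3 to 5 are there at a start; the rules pass over those that are not, and their reading is None.
At some moment in a run one of magnet0, magnet1, magnet2, magnet3, magnet4, magnet5 may be knocked a few centimetres aside while the robot is not near it.
Once in a run the grip may slacken for a moment while it holds something.
It also fails if it takes over 210 s, if anything falls off the work surface, if the arm or the gripper's body presses on something with over 40 N, if the wrist force passes 120 N, or if a joint passes its speed limit or range.

## Working session

There is one attempt and no reset: what is moved stays moved. The work goes in short steps, each a Python script; the robot and the scene stay as the last script left them, time stands still between calls to the robot, and variables do not carry over. Pictures are saved under pics/ and viewed, at most 14 in all, crops included, and the job is handed in when it is done.

```bash
mkdir -p pics; ls
cat > h.py <<'E'
import numpy as np, cv2
from scipy.spatial.transform import Rotation as R
from bench import r, claw, solver, optics
def snap(name,cam,crop=None,scale=1):
    f=optics.grab_frame(cam); im=f["color"][:,:,::-1]
    if crop: x0,y0,x1,y1=crop; im=im[y0:y1,x0:x1]
    if scale!=1: im=cv2.resize(im,None,fx=scale,fy=scale,interpolation=cv2.INTER_CUBIC)
    cv2.imwrite(f"pics/{name}.png",im); np.savez(f"pics/{name}.npz",K=f["mtx"],o=f["origin"],a=f["attitude"],im=f["color"])
    return f
def rot(a):
    a=np.array(a); return a if a.shape==(3,3) else R.from_quat(np.r_[a[1:],a[0]]).as_matrix()
def px(name,uv,z):
    d=np.load(f"pics/{name}.npz"); v=rot(d["a"])@np.linalg.inv(d["K"])@np.array([uv[0],uv[1],1.])
    return d["o"]+v*(z-d["o"][2])/v[2]
def proj(name,p):
    d=np.load(f"pics/{name}.npz"); c=rot(d["a"]).T@(np.array(p)-d["o"]); c=d["K"]@c; return c[:2]/c[2]
E
python3 - <<'E'
from h import *
for c in("scene","side","wrist"):
    f=snap(c+"0",c,scale=1.4); print(c,f["mtx"].tolist(),f["origin"],f["attitude"])
print(r.sense(),r.grip_point_offset)
E
```

```text
pics
scene [[477.28923015115873, 0.0, 287.34785758885135], [0.0, 477.28923015115873, 215.38542125271155], [0.0, 0.0, 1.0]] [ 1.02897232 -0.80918951  0.8444203 ] [-0.42898153  0.87001651  0.22140347 -0.1001331 ]
side [[480.9398370832274, 0.0, 276.49462867597884], [0.0, 480.9398370832274, 210.08166110925794], [0.0, 0.0, 1.0]] [0.19182154 0.95228136 0.82927276] [ 0.09856166 -0.17926314  0.87207417 -0.44456381]
wrist [[349.01120409392456, 0.0, 279.0974189478158], [0.0, 349.01120409392456, 205.2476068224571], [0.0, 0.0, 1.0]] [0.6248268  0.07801034 0.37252951] [ 1.52591646e-01  9.88288542e-01  4.44513468e-04 -1.16178256e-03]
{'time': 0.15, 'q': array([-0.02260571,  0.33270054, -0.06468276,  1.46071082,  0.02156629,
        1.34988411, -0.08848642]), 'joint_vel': array([ 0.00020674, -0.00253673, -0.00032788, -0.00346353,  0.001326  ,
        0.00016176, -0.00198661]), 'joint_efforts': array([ 1.13752249e-03, -6.25829744e+01,  4.95374459e-02, -3.91853535e+01,
        1.63436425e-02,  7.44175835e-03, -2.63868424e-05]), 'tcp_pos': array([6.24737308e-01, 5.95589564e-06, 2.30732926e-01]), 'ee_rot': array([-3.51754688e-04,  7.07102552e-01,  7.07110830e-01, -3.62075625e-04]), 'wrist_force': array([-0.07438364, -0.56640792, -0.01838869]), 'torque': array([ 0.0321966 ,  0.02362861, -0.01222629]), 'grip_force': 0.0, 'opening': 1.0018069029218237} 0.0187
```

View pics/scene0.png

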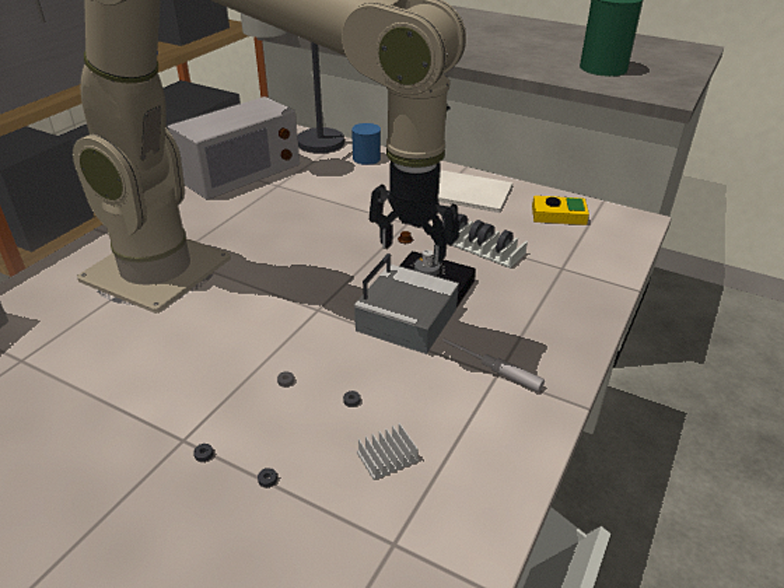

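View pics/side0.png

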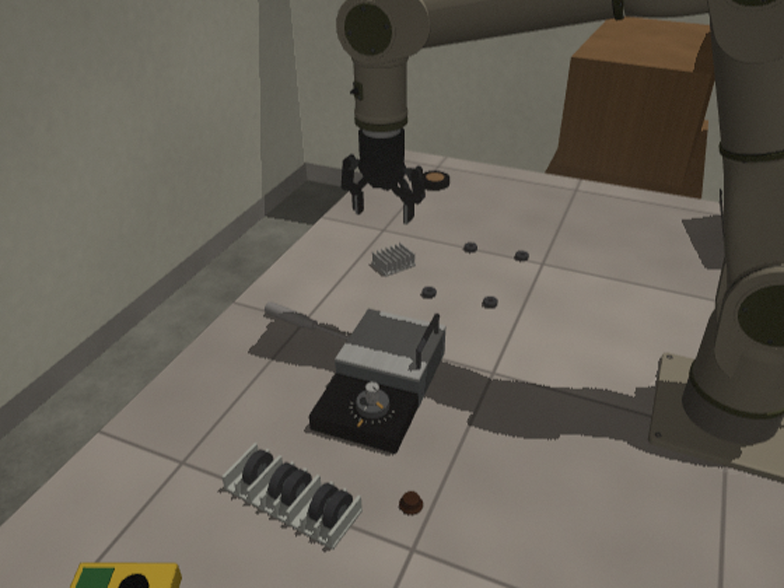

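Both views show four magnets, at scene (286,379), (352,398), (204,452) and (268,477). The magnetiser is at about (410,305) with the deck on its far (+y) side. I'll enlarge the magnetiser.

Run:
```python
from h import *
for n,L in(("scene0",[(286,379),(352,398),(204,452),(268,477),(388,452),(522,377),(405,238)]),("side0",[(490,302),(429,292),(522,255),(470,247),(392,262),(290,312),(411,503)])):
    for p in L: print(n,p,px(n,np.array(p)/1.4,0.008).round(3))
d=np.load("pics/side0.npz")["im"][:,:,::-1]; cv2.imwrite("pics/c1.png",cv2.resize(d[215:330,210:330],None,fx=5,fy=5,interpolation=cv2.INTER_CUBIC))
d=np.load("pics/scene0.npz")["im"][:,:,::-1]; cv2.imwrite("pics/c2.png",cv2.resize(d[165:260,245:350],None,fx=6,fy=6,interpolation=cv2.INTER_CUBIC))
```

```text
scene0 (286, 379) [ 0.457 -0.148  0.008]
scene0 (352, 398) [ 0.583 -0.131  0.008]
scene0 (204, 452) [ 0.441 -0.344  0.008]
scene0 (268, 477) [ 0.558 -0.334  0.008]
scene0 (388, 452) [ 0.695 -0.204  0.008]
scene0 (522, 377) [0.823 0.061 0.008]
scene0 (405, 238) [0.423 0.367 0.008]
side0 (490, 302) [ 0.451 -0.142  0.008]
side0 (429, 292) [ 0.579 -0.127  0.008]
side0 (522, 255) [ 0.436 -0.341  0.008]
side0 (470, 247) [ 0.555 -0.329  0.008]
side0 (392, 262) [ 0.696 -0.203  0.008]
side0 (290, 312) [0.813 0.046 0.008]
side0 (411, 503) [0.416 0.377 0.008]
```

View pics/c1.png

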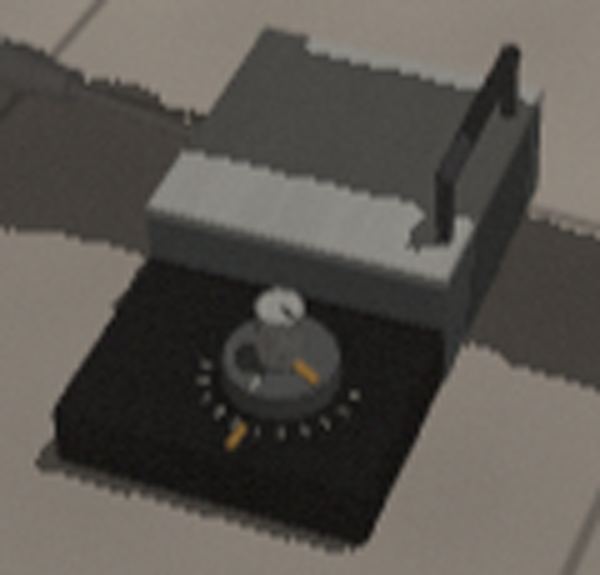

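View pics/c2.png

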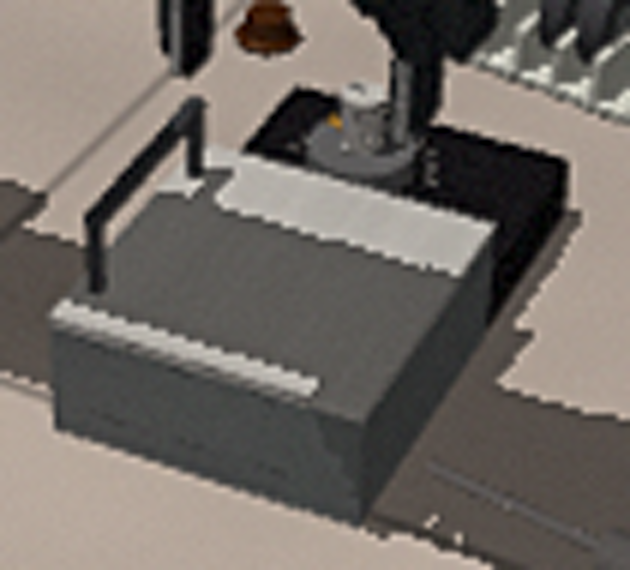

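Measured in the crops: the lid's corners, the handle ends and the knob top. I'll fit the magnetiser's pose to both views.

```bash
cat > fit.py <<'E'
from h import *
from scipy.optimize import least_squares
C=[("side0",5,210,215,[((76,76,66),(150,208)),((-76,76,66),(448,283)),((-76,-76,66),(540,93)),((76,-76,66),(268,28)),((-15,131,79.5),(280,305)),((-66,-50,104),(508,50)),((-66,50,104),(443,178))]),
("scene0",6,245,165,[((-76,-76,66),(52,305)),((76,-76,66),(365,420)),((76,76,66),(493,222)),((-76,-76,0),(58,430)),((76,-76,0),(360,522)),((-66,-50,104),(90,220)),((-66,50,104),(195,102)),((-15,131,79.5),(368,92))])]
def res(p,full=False):
    o=[]
    for n,s,x0,y0,L in C:
        for m,uv in L:
            c,sn=np.cos(p[2]),np.sin(p[2]); m=np.array(m)/1000
            w=[p[0]+c*m[0]-sn*m[1],p[1]+sn*m[0]+c*m[1],m[2]]
            o.append(proj(n,w)-np.array([(uv[0]+.5)/s-.5+x0,(uv[1]+.5)/s-.5+y0]))
    return np.array(o).ravel()
q=least_squares(res,[.6,.1,0],loss="soft_l1"); print(q.x); print(res(q.x).reshape(-1,2).round(1).tolist())
p=q.x;c,s=np.cos(p[2]),np.sin(p[2])
def W(m): return p[:2]+np.array([c*m[0]-s*m[1],s*m[0]+c*m[1]])/1000
k=W((-15,131))
# knob angles: side view of brass marker, pointer tip, white line
def ang(uv,z):
    w=px("side0",[(uv[0]+.5)/5-.5+210,(uv[1]+.5)/5-.5+215],z)[:2]-k
    a=np.array([c*w[0]+s*w[1],-s*w[0]+c*w[1]]); return np.hypot(*a)*1000, np.arctan2(a[1],-a[0])
for n,uv,z in(("mark",(236,436),.037),("ptr",(313,380),.0515),("ptr_root",(298,364),.0515),("white",(253,383),.049),("topline",(291,316),.0795)): print(n,ang(uv,z))
print("knob",k,"handle",W((-66,0)),"hinge",W((76,0)))
E
python3 fit.py
```

```text
[0.56020755 0.1142931  0.05091979]
[[-0.8, -0.3], [-0.3, -0.5], [0.3, -1.1], [-0.7, -0.2], [-0.2, 0.2], [0.3, 0.8], [0.4, 0.1], [-0.5, 1.2], [-0.1, -1.7], [0.4, -0.2], [-0.8, -0.6], [-0.2, 0.5], [0.8, -0.4], [0.1, 0.3], [-0.7, -0.5]]
mark (np.float64(43.02323685004242), np.float64(1.67919935372477))
ptr (np.float64(23.816059389345448), np.float64(0.5301751190776577))
ptr_root (np.float64(11.684293677141962), np.float64(0.44223407473128046))
white (np.float64(21.32923702796195), np.float64(1.8110797550195463))
topline (np.float64(8.562831182778456), np.float64(0.501992793475729))
knob [0.53855938 0.24435984] handle [0.4942931  0.11093385] hinge [0.63610905 0.11816134]
```

```bash
cat >> h.py <<'E'
P=np.array([0.5602,0.1143,0.0509]); CY,SY=np.cos(P[2]),np.sin(P[2])
def W(x,y,z): return np.array([P[0]+CY*x-SY*y,P[1]+SY*x+CY*y,z])
GO=r.grip_point_offset
def ori(tilt=0,yaw=None):
    "tool down, fingers closing along heading yaw; tilt swings the tips toward -x of the magnetiser"
    yaw=P[2] if yaw is None else yaw
    q=(R.from_euler("z",yaw)*R.from_euler("y",tilt)*R.from_quat([2**-.5,2**-.5,0,0])).as_quat()
    return np.r_[q[3],q[:3]]
def tcp(grip,o): return np.array(grip)+rot(o)[:,2]*GO
def bar(th):
    a=np.arctan2(44,142)+th; L=np.hypot(.044,.142); return W(.076-L*np.cos(a),0,.06+L*np.sin(a))
E
python3 - <<'E'
from h import *
print(rot(ori(.5))[:,2],bar(0),bar(1.8))
for th in(0,.6,1.2,1.5,1.75):
    print(th,[(t,solver.solve_ik(tcp(bar(th),ori(t)),ori(t)) is not None) for t in(-.3,-.15,0,.15,.3,.45,.6,.8)])
print(solver.solve_ik(tcp(bar(1.75),ori(.15)),ori(.15)))
E
```

```text
[-0.47880462 -0.02439222 -0.87758256] [0.49428548 0.11094205 0.104     ] [0.71111628 0.12198828 0.18828947]
0 [(-0.3, True), (-0.15, True), (0, True), (0.15, True), (0.3, True), (0.45, True), (0.6, True), (0.8, True)]
0.6 [(-0.3, True), (-0.15, True), (0, True), (0.15, True), (0.3, True), (0.45, True), (0.6, True), (0.8, True)]
1.2 [(-0.3, True), (-0.15, True), (0, True), (0.15, True), (0.3, True), (0.45, True), (0.6, True), (0.8, False)]
1.5 [(-0.3, True), (-0.15, True), (0, True), (0.15, True), (0.3, True), (0.45, True), (0.6, False), (0.8, False)]
1.75 [(-0.3, True), (-0.15, True), (0, True), (0.15, True), (0.3, True), (0.45, True), (0.6, False), (0.8, False)]
[-0.16147336  0.68063875 -0.10864925  1.08355363  0.03860714  1.52756535
 -0.20469196]
```

Run:
```python
from h import *
o=ori(0); b=bar(0)
r.movep(tcp(b+[0,0,.09],o),o); r.move_linear(tcp(b,o),feed=.1); 
print(claw.grab(40), r.sense()["opening"])
for th in np.arange(.18,1.75,.18).tolist()+[1.74]:
    o=ori(.4*th/1.74); r.move_linear(tcp(bar(th),o),o,feed=.12)
    s=r.sense(); print(round(th,2),s["wrist_force"].round(1),round(s["opening"],3),round(float(s["grip_force"]),1))
print(s["time"]); snap("lift","side",(180,150,340,300),4)
```

```text
False 0.1004542415405025
0.18 [ 0.6  1.2 -2.1] 0.097 39.2
0.36 [-3.8 -1.4  1.5] 0.102 39.3
0.54 [-10.   -1.7   8. ] 0.098 39.6
0.72 [-12.7  -4.5  15.9] 0.097 40.0
0.9 [-8.4 -2.1 15.3] 0.098 40.9
1.08 [-5.1 -1.1 16.1] 0.1 41.0
1.26 [-1.6 -0.9 11.2] 0.104 41.4
1.44 [ 1.3 -1.4 10.3] 0.099 41.3
1.62 [ 3.9 -1.1  9.8] 0.098 41.3
1.74 [ 5.6 -1.   9.1] 0.1 42.6
6.2333
```

View pics/lift.png

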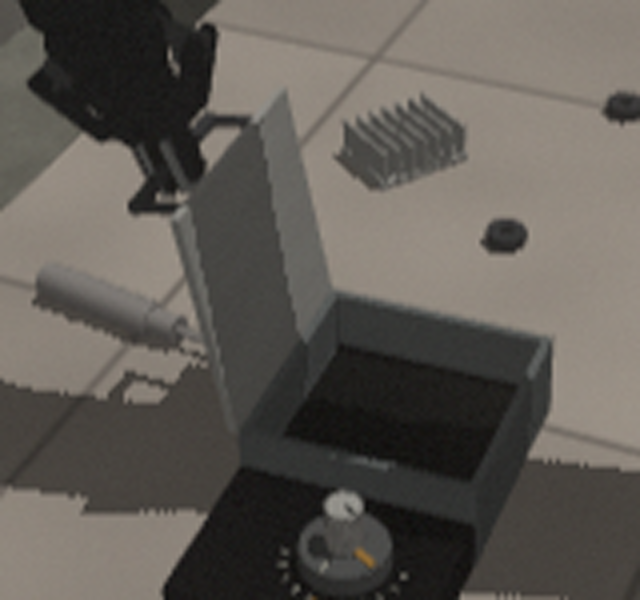

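The side view shows the lid upright and held by the pinched handle. The chamber is empty. Next I release it and look at the magnets from above.

Run:
```python
from h import *
claw.open_jaws(); s=r.sense(); print(s["wrist_force"].round(1))
o=ori(.4); p=s["tcp_pos"]; r.move_linear(p-rot(o)[:,2]*.1,feed=.15)
snap("open","side",(180,150,340,300),3)
o=ori(0,0); r.movep([.53,-.27,.36],o); snap("w1","wrist",scale=1.4)
print(r.sense()["time"])
for m in[(.454,-.145),(.581,-.129),(.438,-.342),(.556,-.331)]: print(proj("w1",[*m,.008])*1.4)
```

```text
[ 0.2 -0.2 -0.8]Traceback (most recent call last):
  File "<stdin>", line 3, in <module>
bench.PlanningError: the arm cannot follow that straight line within its joint ranges
```

Run:
```python
from h import *
p=r.sense()["tcp_pos"]; ok=False
for d in((.4,.1),(.4,.07),(.25,.08),(.15,.08)):
    for t in(.4,.25,.1):
        try: r.move_linear(p+d[1]*np.array([np.sin(d[0]),0,np.cos(d[0])]),ori(t),feed=.12); ok=True; break
        except r.PlanningError: pass
    if ok: break
print(ok,d,t,r.sense()["wrist_force"].round(1))
snap("open","side",(180,150,340,300),3)
if ok:
    r.move_linear(r.sense()["tcp_pos"]+[-.02,0,.12],ori(0),feed=.25)
    o=ori(0,0); r.movep([.53,-.27,.36],o); snap("w1","wrist",scale=1.4)
    for m in[(.454,-.145),(.581,-.129),(.438,-.342),(.556,-.331)]: print(proj("w1",[*m,.008])*1.4)
print(r.sense()["time"])
```

```text
True (0.4, 0.1) 0.25 [-0.6  0.3 -0.5]
[309.32709889  81.77923809]
[445.6908597   63.54438032]
[302.97036741 283.05945088]
[414.79014736 273.40718919]
10.3167
```

View pics/open.png

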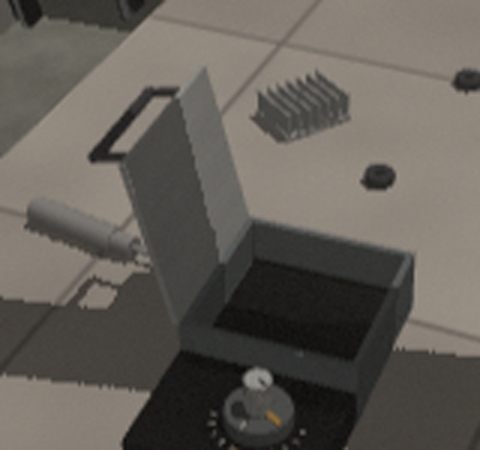

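View pics/w1.png

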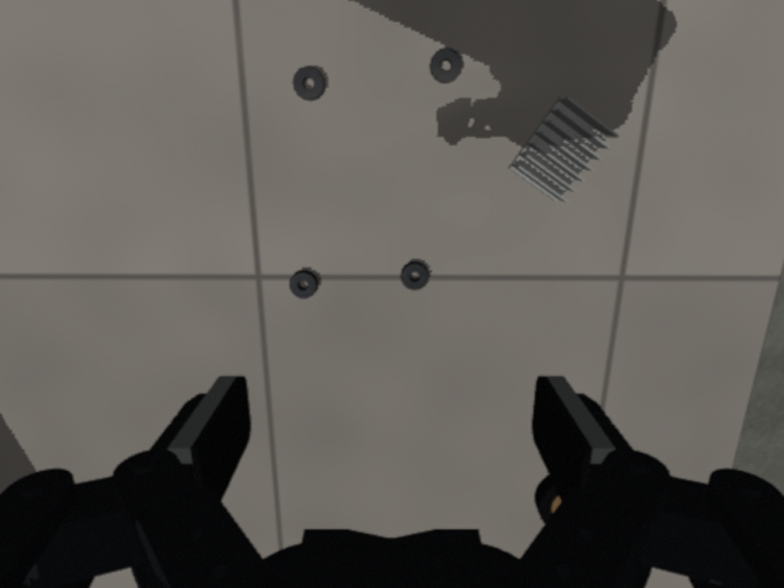

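The lid rests open on its stop. The four magnets are within 2 px of the predicted positions, e.g. (310,82) and (446,65). I'll pick them one by one with a wrist check before each.

```bash
cat > pick.py <<'E'
from h import *
import sys
def find(name,m):
    im=np.load(f"pics/{name}.npz")["im"].max(axis=2); a=proj(name,[*m,.008]); s=np.linalg.norm(proj(name,[m[0]+.03,m[1],.008])-a)
    n,_,st,ce=cv2.connectedComponentsWithStats((im<62).astype(np.uint8)); best=None
    for i in range(1,n):
        w,h,A=st[i,2],st[i,3],st[i,4]
        if .7*s<w<1.4*s and .7*s<h<1.4*s and A>.4*s*s:
            c=st[i,:2]+st[i,2:4]/2-.5   # box centre
            q=px(name,c,.006)[:2]
            if np.linalg.norm(q-m)<.07 and (best is None or np.linalg.norm(q-m)<np.linalg.norm(best-m)): best=q
    return best
M=[np.array(m) for m in[(.454,-.145),(.581,-.129),(.438,-.342),(.556,-.331)]]
def pick(i,slot):
    o=ori(); m=M[i]
    r.movep([m[0],m[1]+.07,.25],o); snap(f"m{i}","wrist"); q=find(f"m{i}",m); print(i,"pred",m,"found",q)
    if q is None: return False
    r.movep([*q,.09],o); r.move_linear([*q,.003],feed=.12,threshold=15); claw.grab(50); s=r.sense(); print(" grip",s["opening"].round(3),s["grip_force"])
    r.move_linear([*q,.15],feed=.25)
    w=W(0,slot,0); r.movep([*w[:2],.16],o); s=r.sense(); print(" carried",s["opening"].round(3),s["grip_force"])
    if s["opening"]<.2: return False
    r.move_linear([*w[:2],.026],feed=.15,threshold=15); claw.open_jaws(); r.move_linear([*w[:2],.16],feed=.25); return True
if __name__=="__main__":
    for m in M: print(find("w1",m))
    for a in sys.argv[1:]:
        i=int(a)
        if not pick(i,(-.048,-.016,.016,.048)[i]): break
    print(r.sense()["time"],r.sense()["wrist_force"].round(1))
E
python3 pick.py 0
```

```text
[ 0.45375221 -0.1449202 ]
[ 0.58075168 -0.1288844 ]
[ 0.43926202 -0.34231982]
[ 0.55570959 -0.33265873]
0 pred [ 0.454 -0.145] found [ 0.45342874 -0.14432192]Traceback (most recent call last):
  File "pick.py", line 27, in <module>
    if not pick(i,(-.048,-.016,.016,.048)[i]): break
           ~~~~^^^^^^^^^^^^^^^^^^^^^^^^^^^^^^
  File "pick.py", line 18, in pick
    r.movep([*q,.09],o); r.move_linear([*q,.003],feed=.12,threshold=15); claw.grab(50); s=r.sense(); print(" grip",s["opening"].round(3),s["grip_force"])
                                                                                                                   ^^^^^^^^^^^^^^^^^^
AttributeError: 'float' object has no attribute 'round'
```

```bash
sed -i 's/s\["opening"\].round(3)/round(s["opening"],3)/' pick.py
python3 - <<'E'
from h import *
s=r.sense(); print(s["opening"],s["grip_force"],s["tcp_pos"]); claw.open_jaws(); r.move_linear(s["tcp_pos"]+[0,0,.12])
E
python3 pick.py 0
```

```text
0.31889671158590766 48.61299008131027 [ 0.45357882 -0.14437435  0.00362033]
[ 0.45375221 -0.1449202 ]
[ 0.58075168 -0.1288844 ]
[ 0.43926202 -0.34231982]
[ 0.55570959 -0.33265873]
0 pred [ 0.454 -0.145] found [ 0.45379411 -0.14520847]
 grip 0.316 48.62282931804657
 carried 0.318 49.25294280052185
21.95 [ 0.2  0.1 -0.5]
```

```bash
python3 pick.py 1 2 3 | tail -n +5
python3 - <<'E'
from h import *
r.movep([*W(-.02,-.03,0)[:2],.36],ori()); snap("chw","wrist"); snap("chs","side",(140,100,420,310),2.8)
a=cv2.imread("pics/chw.png"); b=cv2.imread("pics/chs.png"); 
b=cv2.resize(b,None,fx=400/b.shape[1],fy=400/b.shape[1]); a=cv2.resize(a,(400,300))
cv2.imwrite("pics/both.png",np.hstack([a,b[:300]]))
E
```

```text
1 pred [ 0.581 -0.129] found [ 0.58196002 -0.12850779]
 grip 0.325 48.800047896802425
 carried 0.316 49.285117546096444
2 pred [ 0.438 -0.342] found [ 0.43948552 -0.34203967]
 grip 0.319 48.74404175207019
 carried 0.321 49.26427748054266
3 pred [ 0.556 -0.331] found [ 0.55631057 -0.33234341]
 grip 0.319 48.86837549507618
 carried 0.315 49.271620865911245
46.025 [-0.1 -0.1 -0.6]
```

View pics/both.png

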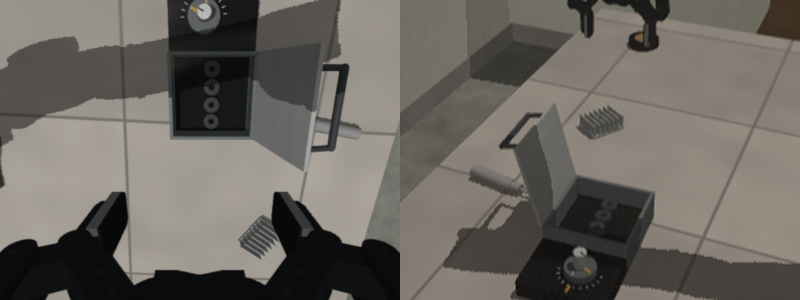

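All four magnets lie in the chamber in a row, and the lid is still open. Next I straddle the open handle, push the lid back past upright, pinch the bar and lower it.

```bash
cat > shut.py <<'E'
from h import *
def pose(th,d=.029,deep=.010,back=0.):
    t=th-np.pi/2; o=ori(t); Rm=rot(o)
    g=bar(th)+d*Rm[:,1]*np.sign(Rm[0,1])      # tool y = +x side, away from the lid's upper face
    return g+Rm[:,2]*(GO+deep-back),o
ths=[1.8,1.7,1.6,1.5,1.4]
assert all(solver.solve_ik(*pose(t)) is not None for t in ths)
for b in(.09,.07,.06):
    if solver.solve_ik(*pose(1.8,back=b)) is not None: break
print("back",b)
p,o=pose(1.8,back=b); r.movep(p+[-.03,0,.1],ori(0)); r.move_linear(p,o,feed=.2)
print("hit",r.move_linear(*pose(1.8),feed=.08,threshold=12))
f0=r.sense()["wrist_force"]
for t in ths[1:]:
    r.move_linear(*pose(t),feed=.08); print(t,(r.sense()["wrist_force"]-f0).round(1))
snap("push","side",(180,150,340,300),3); snap("push2","scene",(230,100,390,250),3)
cv2.imwrite("pics/pb.png",cv2.resize(np.hstack([cv2.imread("pics/push.png"),cv2.imread("pics/push2.png")]),(800,375)))
E
python3 shut.py
```

```text
back 0.09
hit False
1.7 [ 0.7  0.8 -1. ]
1.6 [ 0.6  1.  -0.3]
1.5 [-0.   1.5 -0. ]
1.4 [-0.4  0.4 -0.7]
```

View pics/pb.png

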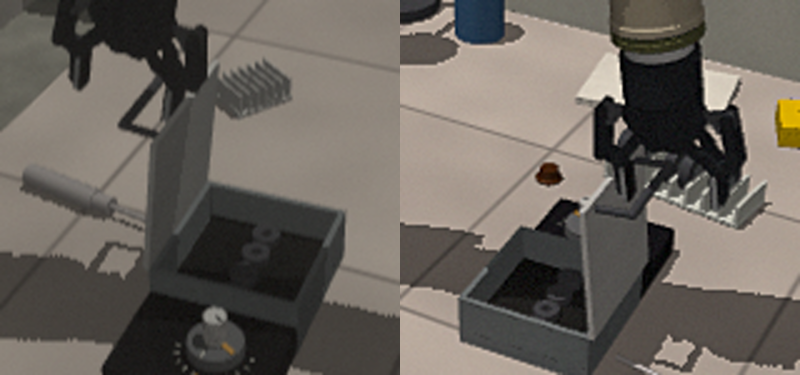

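The −x finger sits between the lid and its bar, with the lid just under upright. Now I pinch it and lower.

Run:
```python
from h import *
claw.grab(40); s=r.sense(); print("grab",round(s["opening"],3),s["grip_force"],s["wrist_force"].round(1))
assert s["opening"]>.06
o=ori(1.4-np.pi/2); z=rot(o)[:,2]; t=s["tcp_pos"]
# bar on the tool's centre line and on the circle about the hinge
from scipy.optimize import minimize
c=minimize(lambda v: np.sum((t-z*v[1]-bar(v[0]))[[0,2]]**2)*1e6,[1.6,.02],method="Nelder-Mead"); th0,e=c.x; print("th",th0,"e",e,c.fun)
e=float(np.clip(e,.008,.025))
for th in np.linspace(th0,0.0,11)[1:]:
    o=ori((1.4-np.pi/2)*th/th0); p=bar(th)+rot(o)[:,2]*e
    r.move_linear(p,o,feed=.12); s=r.sense(); print(round(th,2),s["wrist_force"].round(1),round(s["opening"],3))
claw.open_jaws(); p=r.sense()["tcp_pos"]; r.move_linear(p+[0,0,.12],feed=.2); print(r.sense()["time"])
snap("shut","side",(180,190,340,340),4)
```

```text
grab 0.097 38.91441464424133 [ 0.8  0.5 -0.7]
th 1.6125160356611015 e 0.016234837180469197 1.4095803970529229e-05
1.45 [1.5 0.3 0.2] 0.096
1.29 [0.6 0.3 2.2] 0.096
1.13 [-1.1  0.1  3.9] 0.102
0.97 [-2.4 -0.5  5.5] 0.098
0.81 [-1.3  1.4  3. ] 0.099
0.65 [-2.6 -0.2  4.5] 0.097
0.48 [ 0.4  2.4 -0.1] 0.094
0.32 [ 2.3  2.3 -2.5] 0.095
0.16 [ 1.9  1.8 -1. ] 0.098
0.0 [ 4.8  2.  -3.1] 0.098
56.75
```

View pics/shut.png

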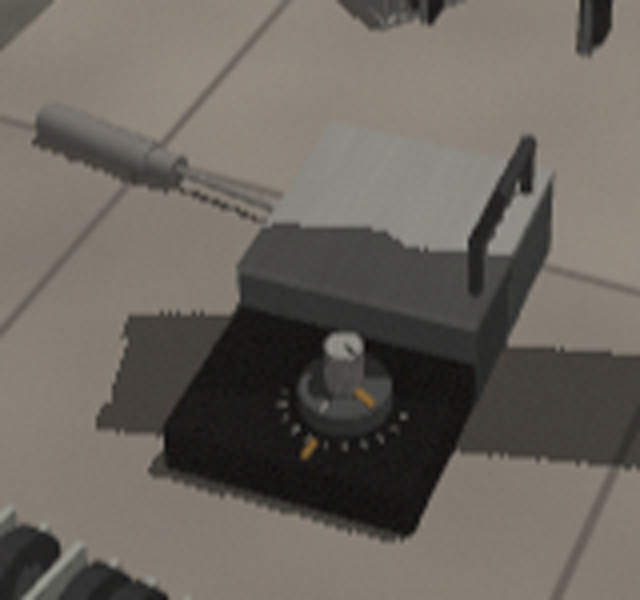

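The lid is shut. In the crop the pointer is at (365,397) and the marker at (308,450). I'll take a close wrist look at the knob.

Run:
```python
from h import *
k=W(-.015,.131,0)
r.movep([k[0],k[1]+.05,.28],ori()); snap("kn","wrist")
c=proj("kn",[*k[:2],.06]).astype(int); x0,y0=c-[50,40]; print(x0,y0)
d=np.load("pics/kn.npz")["im"][:,:,::-1]; cv2.imwrite("pics/knc.png",cv2.resize(d[y0:y0+80,x0:x0+100],None,fx=7,fy=7,interpolation=cv2.INTER_CUBIC))
print((proj("kn",[*k[:2],.0795])-[x0,y0])*7, r.sense()["time"])
```

```text
227 175
[351.39159802 326.08079885] 57.675
```

View pics/knc.png

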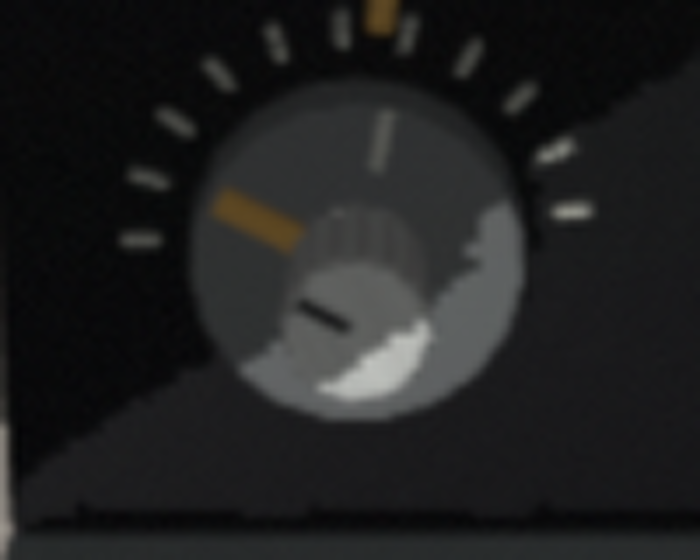

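Run:
```python
from h import *
k=W(-.015,.131,0)[:2]
f=lambda u,v,z: px("kn",[(u+.5)/7-.5+227,(v+.5)/7-.5+175],z)[:2]
k2=f(355,332,.0795); k3=f(358,262,.049); print(k,k2,k3)
for kk in(k,k2):
    for n,u,v,z in(("mark in",380,36,.037),("mark up",381,5,.037),("tip",219,200,.0515),("root",298,240,.0515),("white",388,112,.049)):
        w=f(u,v,z)-kk; a=np.array([CY*w[0]+SY*w[1],-SY*w[0]+CY*w[1]]); print(n,np.hypot(*a)*1e3,np.arctan2(a[1],-a[0]))
l=f(348,330,.0795)-f(300,305,.0795); print("topline",np.arctan2(-SY*l[0]+CY*l[1],-(CY*l[0]+SY*l[1]))-np.pi)
l=f(298,240,.0515)-f(219,200,.0515); print("ptr dir",np.arctan2(-SY*l[0]+CY*l[1],-(CY*l[0]+SY*l[1]))+np.pi)
```

```text
[0.53855441 0.24436717] [0.53866716 0.2439097 ] [0.53888887 0.24455875]
mark in 34.7354377080487 1.6827853627611637
mark up 39.821348565572535 1.6723992962022978
tip 24.427099172924688 0.4847813574730293
root 10.316474434431116 0.47503796612153715
white 25.633563515457475 1.7719132803857416
mark in 35.18545134078864 1.6787930268473743
mark up 40.27274539679471 1.6690274482616891
tip 24.724457211930527 0.49965303399948424
root 10.613971663053297 0.5099550575161772
white 26.069629285820685 1.7650107516674078
topline -5.775853769781153
ptr dir 0.49190440632346943
```

Knob at 0.495 and marker at 1.677, so I turn it 1.18 rad clockwise.

```bash
cat > turn.py <<'E'
from h import *
import sys
k=np.array([.5387,.2442]); delta=float(sys.argv[1]); z=.0575
y=lambda a: ori(0,P[2]+a)
r.movep([*k,.19],y(delta/2)); print("hit",r.move_linear([*k,z],feed=.1,threshold=10))
claw.grab(20); s=r.sense(); print(round(s["opening"],3),s["grip_force"],s["wrist_force"].round(1))
for a in np.linspace(delta/2,-delta/2,7)[1:]:
    r.movep([*k,z],y(a)); s=r.sense(); print(round(a,2),s["wrist_force"].round(1),s["torque"].round(2),round(s["opening"],3),(s["tcp_pos"][:2]-k).round(4))
r.sleep(.3); claw.open_jaws(); r.move_linear([*k,.19],feed=.1)
r.movep([k[0],k[1]+.07,.28],ori()); snap("kn2","wrist"); print(r.sense()["time"])
c=proj("kn2",[*k,.06]).astype(int); x0,y0=c-[50,50]; print(x0,y0)
d=np.load("pics/kn2.npz")["im"][:,:,::-1]; cv2.imwrite("pics/knc2.png",cv2.resize(d[y0:y0+80,x0:x0+100],None,fx=7,fy=7,interpolation=cv2.INTER_CUBIC))
E
python3 turn.py 1.18
```

```text
hit False
0.25 20.799644887447357 [-3.5 -1.1  3.5]
0.39 [-2.6 -2.   3.7] [-0.43  0.59 -0.02] 0.248 [-0.     -0.0001]
0.2 [-1.2 -1.4  6. ] [-0.34  0.35 -0.06] 0.243 [ 0.0002 -0.    ]
0.0 [-0.2 -0.5  3.4] [-0.27 -0.12 -0.08] 0.243 [0.0004 0.    ]
-0.2 [ 2.7 -1.9  1.6] [-0.19 -0.71 -0.04] 0.246 [0.0006 0.    ]
-0.39 [ 5.3 -0.6  0.8] [-0.12 -1.17 -0.06] 0.248 [ 0.0008 -0.0001]
-0.59 [ 6.4 -0.9 -0.2] [-0.16 -1.43 -0.03] 0.248 [ 0.001  -0.0002]
65.2167
226 184
```

View pics/knc2.png

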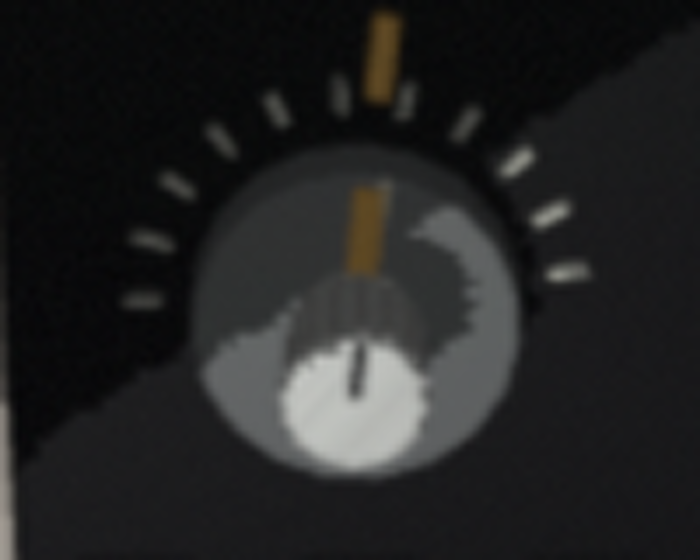

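Run:
```python
from h import *
f=lambda u,v,z: px("kn2",[(u+.5)/7-.5+226,(v+.5)/7-.5+184],z)[:2]
k=np.array([.5387,.2442])
for kk in (k,f(355,403,.0795)):
  for n,u,v,z in(("mark in",378,102,.037),("mark out",387,14,.037),("tip",368,190,.0515),("root",361,274,.0515),("white",387,183,.049)):
    w=f(u,v,z)-kk; a=np.array([CY*w[0]+SY*w[1],-SY*w[0]+CY*w[1]]); print(n,np.hypot(*a)*1e3,np.arctan2(a[1],-a[0]))
for n,a,b,z in(("ptr",(361,274),(368,190),.0515),("mark",(378,102),(387,14),.037),("line",(354,396),(361,346),.0795)):
    l=f(*b,z)-f(*a,z); print(n,np.arctan2(-SY*l[0]+CY*l[1],-(CY*l[0]+SY*l[1])))
print(r.sense()["wrist_force"].round(1))
```

```text
mark in 35.19573539371195 1.6745778353699234
mark out 50.14215301737645 1.6726878061320072
tip 24.714305353567674 1.6540293408095879
root 10.375239306136237 1.6588592637095256
white 25.495213840793685 1.7720424782461728
mark in 35.285216265257496 1.6694171462385838
mark out 50.23183747220634 1.6690660580109948
tip 24.807693769947345 1.646764278007471
root 10.468660667993658 1.6415998800423266
white 25.5667878500504 1.7646150900869595
ptr 1.650534637319586
mark 1.6682372272690196
line 1.7018690615998615
[0.2 0.  0.1]
```

The pointer is within 0.02 rad of the marker, and the outer knob has not moved (1.77 before and after). The robot is clear of everything, so I hand the job in.

```bash
python3 -c "
from h import *
print(r.finish_job())"
```

```text
the job is handed in; nothing more can be done
None
```

I handed the job in: all four loose magnets are in the chamber, the lid is shut, and the inner knob's pointer is within about 0.02 rad of the brass marker with the outer knob unmoved; the hand-in call gave no verdict.

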